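# Sieve the worn polishing balls out with a paddle

### The arm

A 7-joint arm with a two-finger parallel gripper is mounted at the origin on a cart in front of the work surface, level with it; the furniture and walls round the work are solid. World frame = base frame: x ahead of the robot, y to its left, z up, the work surface at z = 0. Lengths are in m, angles in rad, forces in N, time in s.
With the tool pointing down it reaches from about 0.425 to 0.925 m from the base axis. Payload 6.8 kg.
Tool frame: the origin (TCP) lies between the finger pads; the fingertips stand r.tips_ahead ahead of it and the grasp point (between the pads) lies 5 mm behind it (r.tips_ahead is the distance from the TCP to the fingertips, in m); z points along the fingers, y is the line along which they close (so a half turn about z gives the same grasp; the last joint's range is limited). The gripper opens to 85 mm and grips with 20 to 120 N. Pads are 22 mm wide; open, the fingers measure 114 mm over their backs; the gripper's body (76 mm by 85 mm) begins 54 mm behind the grasp point. The pads swing forward as they close: fully open they stand 13 mm farther back than shut.
Start: joints at [-1.292, 0.477, 0.022, 1.555, -0.011, 1.109, -0.083], TCP at [0.255, 0.625, 0.245] pointing down, gripper open.
Joint ranges: [-2.96, 2.96], [-0.34, 2.1], [-1.41, 1.46], [0.24, 2.44], [-1.37, 4.51], [0.17, 1.92], [-2.96, 2.96]. Speed limits (rad/s): [2.39, 2.39, 3.14, 3.14, 3.14, 3.14, 3.14].

### API

Orientations are given as a rotation vector (axis times angle).
In Python, from bench import r gives the robot as it stands.
- The arm moves only by the tool move_arm, never from a script. Its argument "rows" is one flat list of numbers, 4 for each row, row after row: the shift along the tool's x, y, z in cm, then the turn about the tool's z in degrees. In form: [tx, ty, tz, twist, tx, ty, tz, twist, ...]. A call has 1 to 10 rows; each row is the pose to reach, as a shift and turn from the pose commanded when the call began, along the tool's axes at that moment; what a row does not reach only later rows make up. A row lasts 1/8 s, in which the tool goes at most 62.5 mm and 10.7 degrees, less where a joint would pass 70% of its speed; a pose out of reach is approached as far as the arm can. A call with a gripper value outside its range is refused whole. "fingers" is the opening, from 0 (shut) to 1 (fully open), set as the call begins (left out, the last holds). The fingers move at their own pace and stop on an object; "newtons" is the grip in N (left out, the last holds). Time passes only in rows, so rows that repeat a pose let the fingers close. It gives the time, the measured TCP pose, the force, the opening and the grip force at its end, in the units of the state.
- r.get_obs(): the state, without advancing time (a new reading comes with each control period).
- r.grab_frame(name): name is "scene" or "top" or "wrist"; returns the picture (400x640x3 uint8, blue, green, red); there is no depth.
- r.camera_params(name): a dict with "fx", "fy", "cx", "cy" (pixels), "world_from_camera" (4x4, takes a point from camera to world coordinates). Camera axes: x right, y down, z forward; pixel columns grow to the right and rows downward; lengths in m; the calibration is good to about 2 mm. A picture is of the moment at which its call begins: read the wrist's pose just before it. camera_params takes no time and is no camera call; for the wrist camera it gives the pose at the moment of the call.
- r.hand_in(): hands the job in; it is judged then, once.
The state is a dict: "clock": time; "joints": joint angles; "qvel": joint speeds; "tau": joint torques, N m; "tcp_pos": TCP position; "orientation": TCP orientation; "contact_force": force on the tool from outside, world axes, zero at the start; "moment": the same for the moment, N m; "grip_width": finger opening in m; "gripper_force": force on a finger pad.
Only numpy, scipy, OpenCV 4.12 (cv2) and the standard library are available. Lean on these libraries where they do the work, as an engineer would, in place of code of your own. Each camera call takes 0.05 s, during which the arm holds its last target. There are 200 camera calls.

### The job

Take the wooden paddle from the tool tray and, with it, stir the ceramic polishing balls round on the sieve's screen until every small worn brown ball has dropped through into the pan below, while the large cream balls stay on the screen. Do not touch the balls with the fingers or push any out over the rim. Then lay the paddle flat in the tray's wide bay again, leaving the tweezers, the spare die and the tape roll as they are.

Things in the scene. Friction and masses are not known exactly. Their poses are not given: they have to be found in the camera images.
- sieve: square hand sieve, a beech frame standing on a steel catch pan, fixed, 136 mm square, 67 mm high in all. Origin: centre of the foot, z up, x and y along its sides. Inside 128 mm square, walls 4 mm thick. The screen is a flat 3 mm plate, its top 43 mm above the origin, inside walls that stand 24 mm above it. The pan's floor is 3 mm above the origin
- screen (a point): centre of the screen's top face. The screen has 16 square openings 23 mm wide, in 4 rows of 4, centres at x, y = +-16 and +-48 mm in the sieve's frame, with solid strips 9 mm wide between them and 4.5 mm wide along the walls
- tray: low grey plastic tool tray, fixed, 103 (x) by 213 (y) by 14 mm high. Origin: centre of the underside. Floor 3 mm thick with a dark mat; a divider 11 mm high along y parts a wide bay (x from -48.5 to +15.5 mm, 207 mm long) from a narrow one for tweezers (x from 18.5 to 48.5 mm)
- paddle_bay (a point): centre of the floor of the tray's wide bay
- paddle: beech stirring paddle, 185 mm long, 45 g, lying along its x axis in the tray's wide bay. Origin on the underside; rounded blade tip at x = +90 mm, handle end at x = -95 mm. Handle 16 mm wide (y), 16 mm thick from x = -95 to -3 mm, neck 12 by 10 mm to x = 26, then the blade, 24 mm wide, 5 mm thick
- paddle_tip (a point): middle of the blade's tip (x = 90, z = 2.5 mm in the paddle)
- paddle_end (a point): end of the paddle's handle (x = -95, z = 8 mm in the paddle)
- paddle_grip (a point): place to hold the handle, 30 mm on the handle side of the origin, at half its thickness
- tweezers: steel tweezers, 121 mm long, 10 mm wide, in the tray's narrow bay; origin: centre of the underside
- spare_die: bare metal die of the badge press, a round cup 52 by 48 mm and 48 mm high, about 250 g; origin: centre of the underside
- tape_roll: roll of orange heat tape lying flat, 56 mm across, 16 mm high; origin: centre of the underside
- full_0: full-size cream ceramic ball, 28 mm across, about 40 g, origin at its centre, starting in a screen opening that it cannot pass
- full_1: full-size cream ceramic ball, 28 mm across, about 40 g, origin at its centre, starting in a screen opening that it cannot pass
- full_2: full-size cream ceramic ball, 28 mm across, about 40 g, origin at its centre, starting in a screen opening that it cannot pass
- full_3: full-size cream ceramic ball, 28 mm across, about 40 g, origin at its centre, starting in a screen opening that it cannot pass
- worn_0: worn brown ceramic ball, 17 mm across, about 12 g, origin at its centre, starting on a solid part of the screen
- worn_1: worn brown ceramic ball, 17 mm across, about 12 g, origin at its centre, starting on a solid part of the screen
- worn_2: worn brown ceramic ball, 17 mm across, about 12 g, origin at its centre, starting on a solid part of the screen
- worn_3: worn brown ceramic ball, 17 mm across, about 12 g, origin at its centre, starting on a solid part of the screen
- worn_4: worn brown ceramic ball, 17 mm across, about 12 g, origin at its centre, starting on a solid part of the screen
Not all that is in view belongs to the job. Leave any purple look-alike of the full_1 alone.

How it is judged:
On the way, in this order (a step that is already met when the one before it is completed fails the run):
1. the paddle's tip is down in the sieve, close over the screen (z of paddle_tip in the frame of sieve below 0.058 m and horizontal distance between paddle_tip and sieve below 0.075 m), for 0.1 s.
2. every worn brown ball has dropped through into the pan and the large ones are still on the screen (z of each of worn_0, worn_1, worn_2, worn_3, worn_4 in the frame of sieve below 0.032 m and x of worn_0 in the frame of sieve between -0.066 and 0.066 m and y of worn_0 in the frame of sieve between -0.066 and 0.066 m and x of worn_1 in the frame of sieve between -0.066 and 0.066 m and y of worn_1 in the frame of sieve between -0.066 and 0.066 m and x of worn_2 in the frame of sieve between -0.066 and 0.066 m and y of worn_2 in the frame of sieve between -0.066 and 0.066 m and x of worn_3 in the frame of sieve between -0.066 and 0.066 m and y of worn_3 in the frame of sieve between -0.066 and 0.066 m and x of worn_4 in the frame of sieve between -0.066 and 0.066 m and y of worn_4 in the frame of sieve between -0.066 and 0.066 m and z of full_0 in the frame of sieve between 0.043 and 0.067 m and x of full_0 in the frame of sieve between -0.066 and 0.066 m and y of full_0 in the frame of sieve between -0.066 and 0.066 m and z of full_1 in the frame of sieve between 0.043 and 0.067 m and x of full_1 in the frame of sieve between -0.066 and 0.066 m and y of full_1 in the frame of sieve between -0.066 and 0.066 m and z of full_2 in the frame of sieve between 0.043 and 0.067 m and x of full_2 in the frame of sieve between -0.066 and 0.066 m and y of full_2 in the frame of sieve between -0.066 and 0.066 m and z of full_3 in the frame of sieve between 0.043 and 0.067 m and x of full_3 in the frame of sieve between -0.066 and 0.066 m and y of full_3 in the frame of sieve between -0.066 and 0.066 m), for 0.2 s.
At the end, for the whole second after the job is handed in: All five brown balls are in the pan (centres under 32 mm above the sieve's foot), all four cream balls on the screen inside the wall; the paddle lies flat in the wide bay, both ends between its walls and under 18 mm above the tray's underside; all at rest (under 20 mm/s) (all of step 2 and x of paddle_tip in the frame of tray between -0.0485 and 0.0155 m and y of paddle_tip in the frame of tray between -0.1035 and 0.1035 m and z of each of paddle_tip, paddle_end in the frame of tray below 0.018 m and x of paddle_end in the frame of tray between -0.0485 and 0.0155 m and y of paddle_end in the frame of tray between -0.1035 and 0.1035 m and linear speed of each of paddle, full_0, full_1, full_2, full_3, worn_0, worn_1, worn_2, worn_3, worn_4 below 0.02 m/s); the robot touches nothing.
It fails at once if the fingers touch a ball (contact force between the fingers and full_0 above 0.3 N or contact force between the fingers and full_1 above 0.3 N or contact force between the fingers and full_2 above 0.3 N or contact force between the fingers and full_3 above 0.3 N or contact force between the fingers and worn_0 above 0.3 N or contact force between the fingers and worn_1 above 0.3 N or contact force between the fingers and worn_2 above 0.3 N or contact force between the fingers and worn_3 above 0.3 N or contact force between the fingers and worn_4 above 0.3 N).
It fails at once if a ball leaves the sieve (horizontal distance between any of full_0, full_1, full_2, full_3, worn_0, worn_1, worn_2, worn_3, worn_4 and sieve above 0.1 m).
It fails at once if the tweezers, the spare die or the tape roll is moved by more than 25 mm (distance of any of tweezers, spare_die, tape_roll from where it was at the start of the episode above 0.025 m).
It also fails if it takes over 61 s, if anything falls off the work surface, if the arm or the gripper's body presses on something with over 40 N, if the wrist force passes 120 N, or if a joint passes its speed limit or range.

## Working session

There is one attempt and no reset: what is moved stays moved. The work goes in short steps, Python scripts to look and compute and a tool call to move; the robot and the scene stay as the last step left them, time stands still between calls to the robot, and variables do not carry over. Pictures are saved under pics/ and viewed, at most 10 in all, crops included, and the job is handed in when it is done.

Besides the shell and the picture viewer there is one more tool, called after "Call:" as name(argument=value, ...) on one line, values as JSON. move_arm: Moves the arm, as the interface text tells. Its arguments: {"type":"object","properties":{"rows":{"type":"array"},"fingers":{"type":"number"},"newtons":{"type":"number"}},"required":["rows"]}

```bash
ls; mkdir -p pics
python3 - <<'E'
from bench import r
import cv2, numpy as np
o=r.get_obs(); print({k:np.round(v,3).tolist() for k,v in o.items()}, r.tips_ahead)
for n in("scene","top"):
    im=r.grab_frame(n); cv2.imwrite(f"pics/{n}0.png",im); p=r.camera_params(n); print(n,{k:np.round(v,4).tolist() for k,v in p.items()})
E
```

```text
pics
{'clock': 0.0, 'joints': [-1.292, 0.478, 0.022, 1.556, -0.011, 1.109, -0.083], 'qvel': [0.001, -0.0, -0.0, 0.001, -0.0, 0.0, 0.0], 'tau': [-0.0, -59.644, 1.608, -28.119, 0.012, 0.009, -0.0], 'tcp_pos': [0.254, 0.625, 0.244], 'orientation': [-0.604, -3.083, 0.003], 'contact_force': [0.309, 0.473, -0.484], 'moment': [-0.03, -0.024, -0.026], 'gripper_force': 0.0, 'grip_width': 0.086} 0.014
scene {'fx': 479.3868, 'fy': 479.3868, 'cx': 313.2441, 'cy': 199.1454, 'world_from_camera': [[-0.7749, -0.3046, 0.5538, 0.0509], [-0.632, 0.3607, -0.6859, 0.6443], [0.0091, -0.8815, -0.4721, 0.5035], [0.0, 0.0, 0.0, 1.0]]}
top {'fx': 421.7377, 'fy': 421.7377, 'cx': 315.5809, 'cy': 200.1498, 'world_from_camera': [[0.0247, -0.9939, 0.1071, 0.4445], [-0.999, -0.0287, -0.0356, 0.0445], [0.0385, -0.1061, -0.9936, 0.8914], [0.0, 0.0, 0.0, 1.0]]}
```

View pics/top0.png

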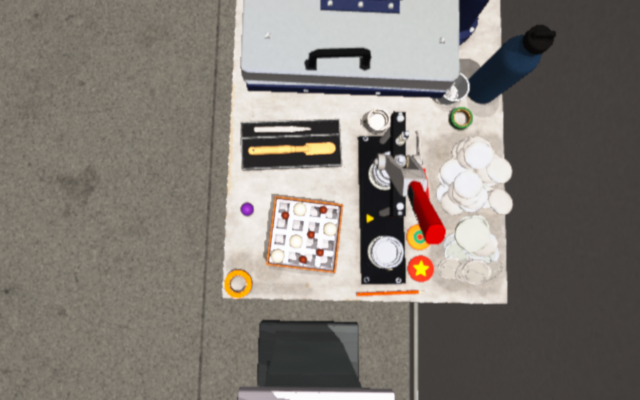

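View pics/scene0.png

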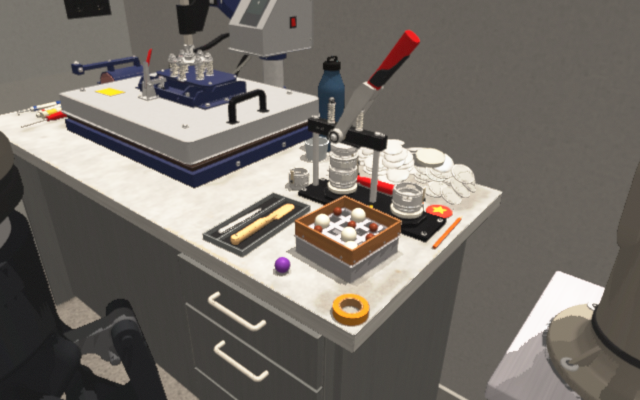

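Top view: the tray is at (291,144) with the paddle in it, handle end (249,150) and blade tip (335,149). The sieve is at (305,234). The purple look-alike is at (247,209), outside the sieve, and will be left alone. The tape roll is at (238,283) and the die probably at (377,121). The scene view agrees. Next I enlarge both views.

Run:
```python
import cv2
a=cv2.imread("pics/top0.png")[112:277,232:350]; b=cv2.imread("pics/scene0.png")[190:280,200:405]
cv2.imwrite("pics/ct.png",cv2.resize(a,None,fx=3.6,fy=3.6,interpolation=cv2.INTER_CUBIC))
cv2.imwrite("pics/cs.png",cv2.resize(b,None,fx=3.9,fy=3.9,interpolation=cv2.INTER_CUBIC))
```

```text
(no output)
```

View pics/ct.png

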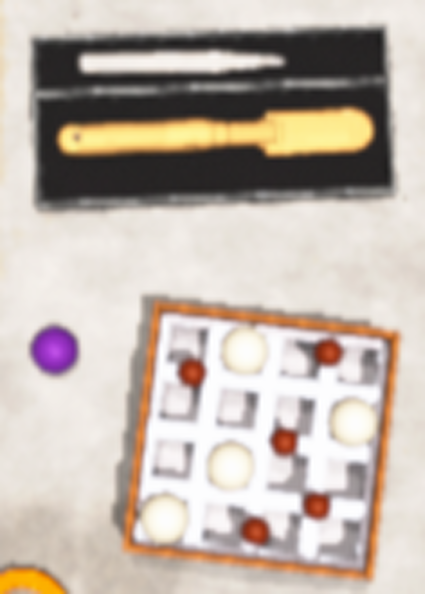

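View pics/cs.png

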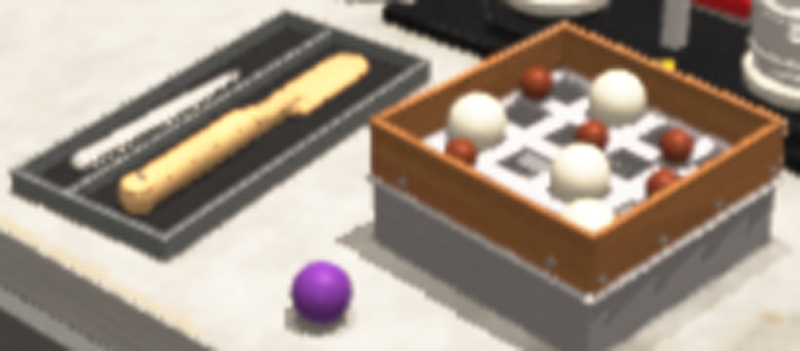

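The crops show the sieve rim corners, five brown balls and four cream ones inside it, and the paddle's handle end (57,137) and tip (375,131). The purple ball at (54,350) is outside and isn't one of the job's balls. I triangulate from both views.

```bash
cat > h.py <<'E'
from bench import r
import numpy as np, cv2
def ray(n,uv,P=None):
    p=P or r.camera_params(n); T=np.array(p["world_from_camera"])
    d=T[:3,:3]@np.array([(uv[0]-p["cx"])/p["fx"],(uv[1]-p["cy"])/p["fy"],1]); return T[:3,3],d/np.linalg.norm(d)
def atz(n,uv,z,P=None):
    o,d=ray(n,uv,P); return o+d*(z-o[2])/d[2]
def tri(*rs):
    A=sum(np.eye(3)-np.outer(d,d) for o,d in rs); b=sum((np.eye(3)-np.outer(d,d))@o for o,d in rs); return np.linalg.solve(A,b)
ct=lambda u,v:((u+.5)/3.6+231.5,(v+.5)/3.6+111.5)
cs=lambda u,v:((u+.5)/3.9+199.5,(v+.5)/3.9+189.5)
E
python3 - <<'E'
from h import *
np.set_printoptions(precision=4,suppress=True)
both=dict(TL=((149,300),(372,122)),TR=((398,333),(566,22)),BR=((372,577),(783,122)),BL=((126,548),(592,240)),
 pend=((57,137),(133,200)),ptip=((375,131),(368,63)),trayTL=((33,38),(12,178)),trayTR=((385,27),(285,12)),trayBL=((37,207),(165,255)),trayBR=((393,192),(430,68)),
 f1=((244,350),(477,118)),f2=((353,421),(617,94)),f3=((231,465),(580,170)))
for k,(a,b) in both.items():
    print(k,tri(ray("top",ct(*a)),ray("scene",cs(*b))), atz("top",ct(*a),{'p':.011,'t':.014,'f':.051}.get(k[0],.067)))
C=np.array([atz("top",ct(*both[k][0]),.067)[:2] for k in("TL","TR","BR","BL")])
c=C.mean(0); ex=(C[0]+C[1]-C[2]-C[3]); ey=C[0]+C[3]-C[1]-C[2]; yaw=np.arctan2(ex[1],ex[0]); yaw2=np.arctan2(-ey[0],ey[1])
print(c,np.degrees([yaw,yaw2]),np.linalg.norm(C[0]-C[1]),np.linalg.norm(C[1]-C[2]))
y=(yaw+yaw2)/2; R=np.array([[np.cos(y),-np.sin(y)],[np.sin(y),np.cos(y)]])
for n,z,l in(("worn",.0515,[(191,372),(328,352),(284,441),(316,506),(255,530)]),("full",.051,[(244,350),(353,421),(231,465),(164,517)])):
    for q in l:
        w=atz("top",ct(*q),z)[:2]; print(n,w,(R.T@(w-c))*1000)
E
```

```text
TL [0.5384 0.0967 0.0676] [0.5412 0.0987 0.067 ]
TR [ 0.5254 -0.0385  0.0688] [ 0.527  -0.0377  0.067 ]
BR [ 0.3937 -0.0267  0.0663] [ 0.3948 -0.0261  0.067 ]
BL [0.4064 0.106  0.0652] [0.4072 0.1063 0.067 ]
pend [0.6388 0.1567 0.0136] [0.6425 0.1597 0.011 ]
ptip [ 0.6517 -0.0296  0.0043] [ 0.6524 -0.0275  0.011 ]
trayTL [0.7012 0.1757 0.0091] [0.7007 0.1758 0.014 ]
trayTR [ 0.7143 -0.0325  0.0136] [ 0.715  -0.0319  0.014 ]
trayBL [0.6004 0.1694 0.0052] [0.6    0.1691 0.014 ]
trayBR [ 0.6148 -0.04    0.0098] [ 0.6155 -0.0385  0.014 ]
f1 [0.5152 0.0455 0.055 ] [0.5167 0.0462 0.051 ]
f2 [ 0.4776 -0.0157  0.055 ] [ 0.4789 -0.0152  0.051 ]
f3 [0.4519 0.0508 0.0543] [0.453  0.0516 0.051 ]
[0.4675 0.0353] [-4.1216 -5.648 ] 0.1371648006954152 0.13270219368152797
worn [0.5036 0.0752] [32.5355 42.7965]
worn [ 0.5168 -0.0004] [ 52.145  -31.4032]
worn [0.4669 0.0227] [  0.4149 -12.567 ]
worn [0.4317 0.0042] [-33.0439 -34.0104]
worn [0.4178 0.0374] [-49.6722  -2.1687]
full [0.5167 0.0462] [48.0215 15.0847]
full [ 0.4789 -0.0152] [ 15.6393 -49.3422]
full [0.453  0.0516] [-15.8934  14.9602]
full [0.4237 0.0874] [-48.0851  48.1318]
```

```bash
cat >> h.py <<'E'
from scipy.spatial.transform import Rotation as Ro
np.set_printoptions(precision=4,suppress=True)
def st():
    o=r.get_obs(); R=Ro.from_rotvec(o["orientation"]).as_matrix(); return o,np.array(o["tcp_pos"]),R
def go(pos,yaw=None):
    "shift cm in tool axes and twist deg to take TCP to pos, tool y at world yaw"
    o,p,R=st(); y=np.degrees(np.arctan2(R[1,1],R[0,1])); s=R.T@(np.array(pos)-p)*100
    print("shift",s,"twist",None if yaw is None else (y-yaw+180)%360-180,"yaw now",y,"t",o["clock"])
E
python3 - <<'E'
from h import *
for a,b in(((243,82),(190,153)),((458,87),(318,97))): print(tri(ray("top",a),ray("scene",b)))
go((.644,.108,.16),3.4)
p=r.camera_params("wrist"); T=np.array(p["world_from_camera"]); o,q,R=st(); print(R.T@T[:3,:3], R.T@(T[:3,3]-q),p["fx"])
E
```

```text
[0.7331 0.1548 0.1621]
[ 0.7334 -0.2238  0.1834]
shift [-55.565  -33.1419   8.5033] twist 64.43814814114197 yaw now 67.83814814114197 t 0.1
[[-0.0002 -0.9594 -0.2819]
 [ 1.      0.     -0.0007]
 [ 0.0007 -0.2819  0.9594]] [ 0.0716 -0.0001 -0.1296] 354.9988751163999
```

Call:
move_arm(rows=[-55.5,-33.1,8.5,64.4,-55.5,-33.1,8.5,64.4,-55.5,-33.1,8.5,64.4,-55.5,-33.1,8.5,64.4,-55.5,-33.1,8.5,64.4,-55.5,-33.1,8.5,64.4,-55.5,-33.1,8.5,64.4,-55.5,-33.1,8.5,64.4,-55.5,-33.1,8.5,64.4,-55.5,-33.1,8.5,64.4], fingers=0.35)

```text
clock: 1.35
tcp_pos: [0.6285, 0.129, 0.1632]
orientation: [-2.153, -2.287, 0.0]
contact_force: [0.7, 1.4, 0.5]
grip_width: 0.0297
gripper_force: 0.0
```

Run:
```python
from h import *
im=r.grab_frame("wrist"); go((.644,.108,.16),3.4); cv2.imwrite("pics/w1.png",im); print(r.tips_ahead)
im=r.grab_frame("wrist");P=r.camera_params("wrist"); cv2.imwrite("pics/w1.png",im); 
import pickle; pickle.dump(P,open("w1.pkl","wb"))
```

```text
shift [-1.0539  1.0804  0.2936] twist -0.5431732417173691 yaw now 2.8568267582826445 t 1.4
0.014
```

View pics/w1.png

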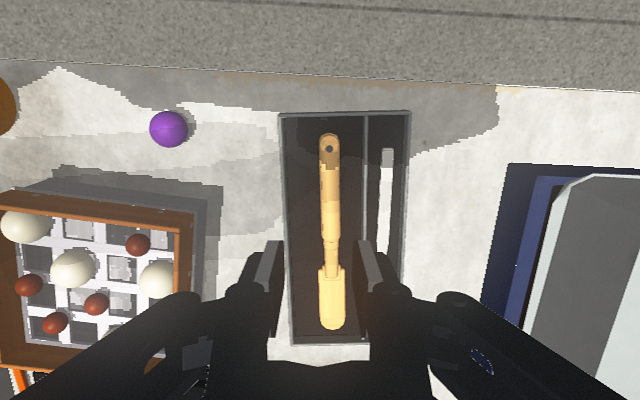

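The wrist view shows the paddle from its handle end (329,133) to its tip (332,328). The handle's centre line is near column 330.

Run:
```python
from h import *
import pickle; P=pickle.load(open("w1.pkl","rb"))
e=atz("wrist",(329,134),.015,P); m=atz("wrist",(330.5,200),.019,P); t=atz("wrist",(332,328),.0055,P); print(e,m,t,np.linalg.norm(e-t))
for a in(0,1): print(tri(ray("wrist",[(329,134),(332,328)][a],P),ray("top",ct(*[(57,137),(375,131)][a]))))
print(atz("wrist",(281,114),.014,P),atz("wrist",(410,111),.014,P))
g=(e+(t-e)*50/185); print(g); d=t-e; yaw=np.degrees(np.arctan2(d[1],d[0]))+90; print(yaw); go((g[0],g[1],.02),yaw)
```

```text
[0.6375 0.159  0.015 ] [0.6416 0.1067 0.019 ] [ 0.6513 -0.0249  0.0055] 0.1847497196617136
[0.6385 0.159  0.0229]
[ 0.6529 -0.0278  0.0025]
[0.6    0.1723 0.014 ] [0.6984 0.1794 0.014 ]
[0.6412 0.1093 0.0124]
4.265517452833066
shift [-1.1149  0.9893 14.3093] twist -1.4786659591083833 yaw now 2.7868514937246815 t 1.45
```

Call:
move_arm(rows=[-1.1,1.0,6,-1.5,-1.1,1.0,9,-1.5,-1.1,1.0,12,-1.5,-1.1,1.0,14.0,-1.5,-1.1,1.0,14.1,-1.5,-1.1,1.0,14.1,-1.5,-1.1,1.0,14.1,-1.5])

```text
clock: 2.33
tcp_pos: [0.6393, 0.1203, 0.0241]
orientation: [2.123, 2.314, 0.003]
contact_force: [0.3, -0.1, 1.0]
grip_width: 0.0301
gripper_force: 0.0
```

Call:
move_arm(rows=[0,0,0,0,0,0,0,0,0,0,0,0,0,0,0,0], fingers=0.0, newtons=25)

```text
clock: 2.82
tcp_pos: [0.6394, 0.1203, 0.024]
orientation: [2.123, 2.314, 0.003]
contact_force: [-0.5, 0.4, 6.7]
grip_width: 0.0154
gripper_force: 25.7
```

Call:
move_arm(rows=[0,0,0,0,0,0,0,0,0,0,0.3,0,0,0,0.5,0], fingers=0.28)

```text
clock: 3.32
tcp_pos: [0.6381, 0.12, 0.0173]
orientation: [-2.123, -2.315, 0.001]
contact_force: [0.2, -0.3, -0.4]
grip_width: 0.0238
gripper_force: 0.0
```

Call:
move_arm(rows=[0,0,0,0,0,0,0,0,0,0,0,0], fingers=0.0)

```text
clock: 3.7
tcp_pos: [0.6382, 0.12, 0.0177]
orientation: [-2.124, -2.315, 0.0]
contact_force: [0.1, 0.7, -0.7]
grip_width: 0.0155
gripper_force: 26.5
```

Call:
move_arm(rows=[0,0,-5,0,0,0,-10,0,0,0,-15,10,0,0,-20,20,-0.5,1,-22,30,-1,2,-22,40,-1.5,3,-22,50,-2,4,-22,60,-2.5,5,-22,70,-2.5,5,-22,80], newtons=30)

```text
clock: 4.95
tcp_pos: [0.6907, 0.0989, 0.2375]
orientation: [3.116, 0.398, -0.0]
contact_force: [0.1, -0.2, -1.1]
grip_width: 0.015
gripper_force: 30.8
```

Run:
```python
from h import *
go((.700,.10,.235),-92); o,p,R=st(); print(p,o["contact_force"],o["grip_width"])
a=r.grab_frame("scene"); b=r.grab_frame("wrist"); cv2.imwrite("pics/s2.png",np.vstack([a[0:330,0:420],np.zeros((0,420,3),np.uint8)])); cv2.imwrite("pics/w2.png",b)
cv2.imwrite("pics/m2.png",cv2.resize(np.hstack([a[0:300,0:400],b[100:400,120:520]]),(800,300)))
```

```text
shift [0.9295 0.1258 0.2528] twist 16.569949895170623 yaw now -75.43005010482939 t 4.95
[0.6907 0.0989 0.2375] [ 0.0875 -0.1736 -1.1465] 0.014974701800197764
```

View pics/m2.png

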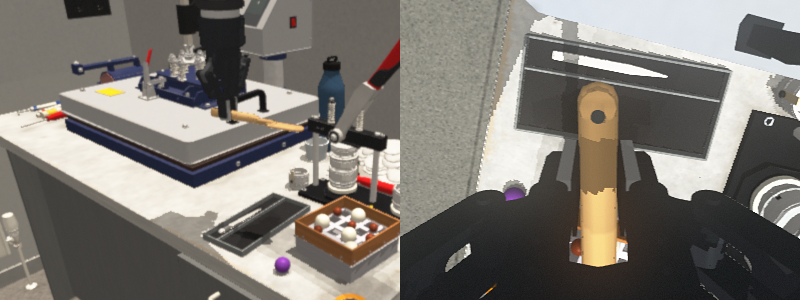

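The paddle is held level. The scene view shows it in front of the grey press lid, which I'll use as a fixed edge to pivot it tip-down. In the wrist view the lid's front edge runs along the top of the crop, so I measure that edge in the wrist picture.

Run:
```python
from h import *
b=cv2.imread("pics/w2.png"); 
for c in (300,340,380,420): print(c,[tuple(map(int,b[y,c])) for y in range(60,144,6)])
P=r.camera_params("wrist")
for z in(.0,.10,.14,.16,.18): print(z,[P["cx"],P["cy"]], end=" ")
T=np.array(P["world_from_camera"]); 
for z in (.05,.1,.14,.16,.18):
    for x in(.733,.76):
        q=T[:3,:3].T@(np.array([x,.1,z])-T[:3,3]); print(x,z,q[0]/q[2]*P["fx"]+P["cx"],q[1]/q[2]*P["fy"]+P["cy"])
cv2.imwrite("pics/w2s.png",np.hstack([b[:250,150:550]]))
```

```text
300 [(237, 231, 224), (237, 230, 224), (237, 231, 224), (237, 230, 223), (238, 230, 224), (237, 230, 224), (237, 230, 224), (238, 232, 225), (237, 231, 224), (237, 230, 224), (237, 230, 224), (227, 232, 235), (230, 235, 237), (230, 237, 238)]
340 [(236, 230, 224), (235, 230, 224), (236, 230, 223), (236, 230, 224), (237, 230, 224), (235, 230, 223), (236, 230, 224), (237, 230, 224), (237, 231, 225), (237, 232, 225), (238, 232, 227), (237, 231, 225), (235, 229, 223), (220, 225, 227)]
380 [(236, 229, 224), (235, 229, 223), (236, 229, 224), (237, 231, 225), (236, 231, 225), (236, 230, 225), (237, 231, 225), (238, 231, 226), (235, 229, 224), (236, 229, 224), (235, 229, 224), (235, 229, 224), (236, 229, 224), (236, 230, 224)]
420 [(236, 231, 225), (236, 231, 225), (234, 229, 223), (235, 229, 224), (236, 230, 224), (235, 229, 224), (236, 231, 226), (237, 232, 227), (235, 231, 225), (236, 231, 225), (237, 232, 226), (236, 231, 225), (235, 229, 224), (235, 230, 224)]
0.0 [317.9703872559868, 194.43186884567277] 0.1 [317.9703872559868, 194.43186884567277] 0.14 [317.9703872559868, 194.43186884567277] 0.16 [317.9703872559868, 194.43186884567277] 0.18 [317.9703872559868, 194.43186884567277] 0.733 0.05 329.5409422746446 125.57295691672503
0.76 0.05 337.8759044408423 94.78108063868287
0.733 0.1 331.70732659069046 132.06542745447751
0.76 0.1 341.6589132497362 95.71691625889758
0.733 0.14 334.1019861985092 139.2420197315518
0.76 0.14 345.87947891356833 96.76099410412583
0.733 0.16 335.6322492677014 143.82808870285737
0.76 0.16 348.59823145928215 97.43355544441317
0.733 0.18 337.4751645021062 149.35114976562727
0.76 0.18 351.895162642382 98.24914583671881
```

View pics/w2s.png

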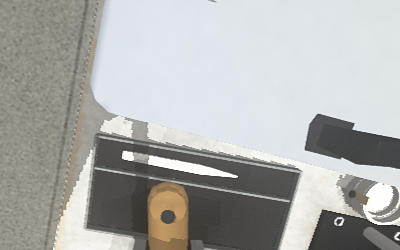

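The lid's front edge is at x≈0.74, z≈0.17, and its black handle is off to the right, clear of the gripper. I'll rest the handle's rear end on the lid edge and press down to tilt the blade downward.

Call:
move_arm(rows=[1,0,0,10,2.2,0,1,16.5,2.2,0,3,16.5,2.2,0,4.5,16.5,2.2,0,5.0,16.5,2.2,0,5.5,16.5,2.2,0,5.5,16.5], newtons=25)

```text
clock: 5.92
tcp_pos: [0.7116, 0.105, 0.1829]
orientation: [-3.141, 0.042, -0.0]
contact_force: [-0.2, 0.1, -1.1]
grip_width: 0.0155
gripper_force: 30.7
```

Call:
move_arm(rows=[0,0,0.5,0,0,0,1.0,0,0,0,1.0,0])

```text
clock: 6.3
tcp_pos: [0.7113, 0.1052, 0.1722]
orientation: [3.141, -0.043, -0.001]
contact_force: [0.2, 0.1, -0.3]
grip_width: 0.0154
gripper_force: 30.7
```

Call:
move_arm(rows=[0,0,0.6,0,0,0,1.2,0,0,0,1.2,0])

```text
clock: 6.68
tcp_pos: [0.7112, 0.1052, 0.1599]
orientation: [3.141, -0.043, -0.002]
contact_force: [-0.8, -0.3, 0.2]
grip_width: 0.0149
gripper_force: 30.7
```

```bash
cat >> h.py <<'E'
def wood(b):
    "topmost row and width of the handle in the wrist picture"
    h=cv2.cvtColor(b,cv2.COLOR_BGR2HSV); m=((h[...,0]>8)&(h[...,0]<28)&(h[...,1]>70)&(h[...,2]>60)).astype(np.uint8); m[:,:270]=0; m[:,370:]=0
    n,l,s,c=cv2.connectedComponentsWithStats(m); i=1+np.argmax(s[1:,4]); y=s[i,1]; return s[i].tolist(), [int((l[k]==i).sum()) for k in (y+5,y+15,y+40,y+70)]
E
python3 - <<'E'
from h import *
print(wood(cv2.imread("pics/w1.png")),wood(cv2.imread("pics/w2.png"))); b=r.grab_frame("wrist"); cv2.imwrite("pics/w3.png",b); print(wood(b))
E
```

```text
([313, 133, 57, 197, 5401], [20, 15, 21, 21]) ([291, 182, 57, 185, 7013], [32, 40, 32, 39])
([298, 221, 40, 146, 5327], [40, 40, 37, 37])
```

```bash
cat >> h.py <<'E'
def tiltrow(L=.039,pz=.0067):
    P=r.camera_params("wrist"); T=np.array(P["world_from_camera"]); o,p,R=st(); out=[]
    for th in range(-10,91,10):
        s,c=np.sin(np.radians(th)),np.cos(np.radians(th)); v=[]
        for u in(.008,-.008):
            w=p+R@np.array([L*c-u*s,0,pz-(L*s+u*c)]); q=T[:3,:3].T@(w-T[:3,3]); v+=[q[1]/q[2]*P["fy"]+P["cy"]]
        out.append((th,round(v[0]),round(v[1]),round(P["fx"]*.016/q[2])))
    print(out)
E
python3 - <<'E'
from h import *
tiltrow(); b=cv2.imread("pics/w3.png"); print([ (y,[tuple(map(int,b[y,x])) for x in (305,318,330)]) for y in range(195,330,12)])
E
```

```text
[(-10, 175, 173, 37), (0, 181, 172, 38), (10, 191, 174, 40), (20, 205, 179, 42), (30, 222, 188, 44), (40, 242, 200, 46), (50, 264, 216, 48), (60, 287, 236, 49), (70, 308, 257, 50), (80, 328, 280, 51), (90, 345, 302, 51)]
[(195, [(221, 223, 218), (221, 225, 219), (223, 225, 220)]), (207, [(221, 224, 219), (220, 224, 218), (222, 224, 221)]), (219, [(221, 224, 220), (222, 225, 221), (221, 223, 217)]), (231, [(102, 143, 176), (103, 147, 181), (95, 134, 164)]), (243, [(83, 114, 138), (79, 111, 136), (79, 107, 131)]), (255, [(77, 110, 135), (75, 109, 135), (75, 105, 130)]), (267, [(76, 108, 135), (72, 108, 135), (72, 104, 128)]), (279, [(73, 106, 133), (71, 107, 135), (69, 101, 127)]), (291, [(71, 104, 132), (70, 107, 135), (66, 98, 122)]), (303, [(104, 164, 206), (129, 202, 241), (113, 181, 226)]), (315, [(103, 162, 206), (124, 199, 239), (114, 178, 224)]), (327, [(103, 161, 207), (126, 198, 239), (113, 177, 224)])]
```

Run:
```python
from h import *
s=r.grab_frame("scene"); b=cv2.imread("pics/w3.png")
cv2.imwrite("pics/m3.png",np.hstack([cv2.resize(s[60:200,140:300],(457,400)),b[:,150:490]]))
```

```text
(no output)
```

View pics/m3.png

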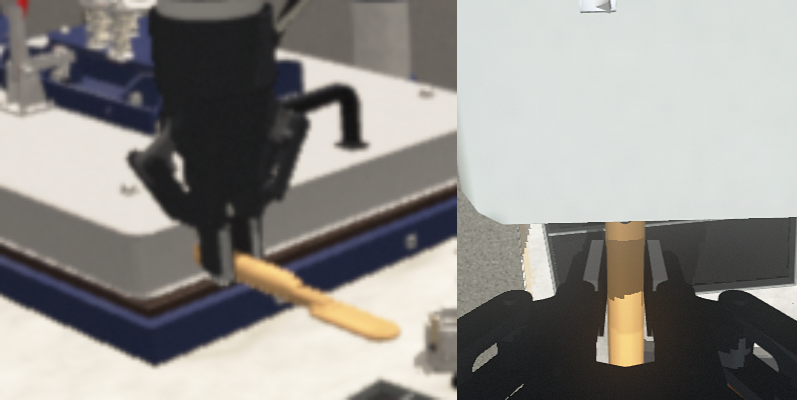

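The handle's rear overlaps the lid in the picture with no force reading, so the lid edge isn't a dependable stop. I'll back off and use the sieve's fixed rim. First I check the clearances there.

Run:
```python
from h import *
print("purple",atz("top",ct(54,350),.014),"tape",atz("top",(238,283),.01))
a=cv2.imread("pics/top0.png"); print("edge",[atz("top",(c,v),0)[:2] for c,v in((233,110),(228,230),(224,295))])
for v in(150,230,260): print(v,a[v,218:244].astype(int).sum(1)//3)
go((.69,.105,.24),0); o,p,R=st(); print(o["joints"])
```

```text
purple [0.5168 0.1558 0.014 ] tape [0.3645 0.1675 0.01  ]
edge [array([0.7312, 0.1958]), array([0.4724, 0.1945]), array([0.3387, 0.1964])]
150 [115 118 120 121 116 113 117 121 123 121 129 168 201 212 221 226 228 228
 226 226 227 223 197 158  98  50]
230 [121 118 116 120 124 126 137 175 210 222 226 227 226 225 223 223 226 228
 229 229 228 229 229 228 226 225]
260 [127 129 126 119 119 150 196 210 210 206 201 196 192 189 188 188 190 192
 191 189 189 190 189 190 190 190]
shift [-2.1619  0.0679 -7.9309] twist -91.56522005552021 yaw now -91.56522005552021 t 6.775
[-0.6991  0.7479  0.7558  1.5461 -0.5592  1.0741 -1.4027]
```

Call:
move_arm(rows=[-3,0,0,0,-5,0,-3,-10,-7,0,-6,-20,-9,-0.5,-6,-30,-11,-1,-6,-40,-14,-1,-6,-50,-17,-1.5,-6,-60,-20,-2,-6,-70,-22,-2,-6,-80,-23.6,-2,-6,-90])

```text
clock: 8.02
tcp_pos: [0.4756, 0.1314, 0.2212]
orientation: [-2.245, -2.197, -0.001]
contact_force: [-0.3, 0.2, -1.2]
grip_width: 0.0153
gripper_force: 30.7
```

Call:
move_arm(rows=[0,0,0,-10,0,0,0,-20,0,0,0,-30,0,0,0,-40,0,0,0,-50,0,0,0,-60,0,0,0,-70,0,0,0,-80,0,0,0,-90,0,0,0,-100])

```text
clock: 9.28
tcp_pos: [0.4765, 0.1312, 0.2212]
orientation: [-0.239, 3.132, 0.0]
contact_force: [0.0, 0.2, -0.3]
grip_width: 0.0152
gripper_force: 30.7
```

Call:
move_arm(rows=[0,0,0,-10,0,0,0,-20,0,0,0,-30,0,0,0,-40,0,0,0,-50,0,0,0,-60,0,0,0,-68,0,0,0,-68])

```text
clock: 10.28
tcp_pos: [0.4765, 0.1312, 0.2211]
orientation: [-1.941, 2.47, -0.0]
contact_force: [0.2, -1.0, -0.3]
grip_width: 0.015
gripper_force: 30.7
```

Run:
```python
from h import *
go((.478,.126,.10),None); o,p,R=st(); print(p,o["joints"],o["contact_force"],o["grip_width"],o["gripper_force"]); b=r.grab_frame("wrist"); print(wood(b)); tiltrow()
cv2.imwrite("pics/w4.png",b)
```

```text
shift [ 0.4733 -0.2615 12.1092] twist None yaw now 166.32086843756963 t 10.275
[0.4765 0.1312 0.2211] [-0.4533  0.2062  0.0667  2.0091 -0.017   0.9261  2.525 ] [ 0.2124 -0.9523 -0.3293] 0.015027197417174292 30.724421739578247
([298, 182, 41, 185, 6644], [31, 39, 32, 39])
[(-10, 176, 173, 37), (0, 182, 172, 38), (10, 192, 174, 40), (20, 206, 179, 42), (30, 223, 188, 44), (40, 243, 201, 46), (50, 265, 217, 48), (60, 287, 236, 49), (70, 309, 258, 50), (80, 329, 280, 51), (90, 345, 302, 51)]
```

Call:
move_arm(rows=[0.7,0,5,0,0.7,0,10,0,0.7,0,13,0,0.7,0,13.5,0,0.7,0,13.8,0,0.7,0,14.1,0,0.7,0,14.4,0,0.7,0,14.7,0,0.7,0,14.7,0])

```text
clock: 11.45
tcp_pos: [0.4764, 0.1268, 0.076]
orientation: [-1.941, 2.464, -0.0]
contact_force: [-1.4, 3.8, 8.3]
grip_width: 0.0154
gripper_force: 33.6
```

Run:
```python
from h import *
o,p,R=st(); print(p,o["contact_force"],o["moment"],o["grip_width"]); b=r.grab_frame("wrist"); print(wood(b)); tiltrow()
```

```text
[0.4764 0.1268 0.076 ] [-1.3943  3.7569  8.3266] [ 0.4797  0.4597 -0.0819] 0.015435655496425194
([270, 176, 100, 191, 8163], [44, 100, 41, 41])
[(-10, 175, 173, 37), (0, 182, 172, 38), (10, 192, 174, 40), (20, 205, 179, 42), (30, 223, 188, 44), (40, 243, 201, 46), (50, 265, 217, 48), (60, 287, 236, 49), (70, 309, 257, 50), (80, 328, 280, 51), (90, 345, 302, 51)]
```

Call:
move_arm(rows=[0,0,0.3,0,0,0,0.6,0,0,0,0.9,0,0,0,0.9,0])

```text
clock: 12.0
tcp_pos: [0.4766, 0.1275, 0.0672]
orientation: [-1.941, 2.462, 0.0]
contact_force: [-1.4, 5.4, 9.6]
grip_width: 0.0146
gripper_force: 37.1
```

Run:
```python
from h import *
o,p,R=st(); print(p,o["contact_force"],o["moment"],o["grip_width"]); b=r.grab_frame("wrist"); print(wood(b)); print([tuple(map(int,b[y,318])) for y in range(170,240,5)])
s=r.grab_frame("scene"); cv2.imwrite("pics/m5.png",np.hstack([cv2.resize(s[120:320,200:420],(440,400)),b[:,150:490]]))
```

```text
[0.4766 0.1275 0.0672] [-1.3988  5.3691  9.5868] [ 0.8289  0.4545 -0.098 ] 0.014649028827613582
([270, 179, 100, 188, 8199], [42, 100, 45, 43])
[(226, 224, 228), (193, 189, 195), (196, 192, 199), (135, 141, 158), (69, 91, 113), (87, 125, 157), (90, 133, 169), (92, 133, 170), (90, 135, 172), (100, 155, 196), (109, 168, 215), (103, 158, 202), (101, 155, 197), (71, 75, 76)]
```

View pics/m5.png

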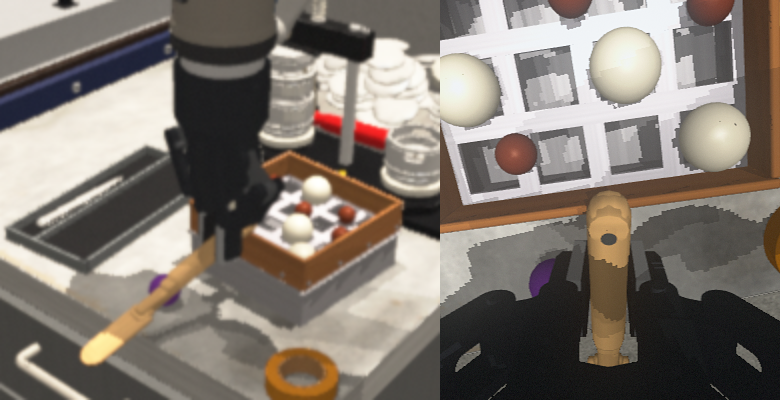

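The paddle has pivoted: it's about 30° tip-down, with its end-face hole at wrist (608,240) in the picture. The balls are undisturbed. Next I steepen it by pushing the tip against the sieve's outer wall, away from the balls.

Call:
move_arm(rows=[-1,0.2,-4,0,-3,0.5,-8,10,-5,1,-13.3,20,-7,1.5,-13.3,30,-9,2,-13.3,40,-10.7,2.3,-13.3,50,-10.7,2.3,-13.3,60,-10.7,2.3,-13.3,70,-10.7,2.3,-13.3,80,-10.7,2.3,-13.3,90], newtons=25)

```text
clock: 13.35
tcp_pos: [0.4776, 0.2344, 0.1988]
orientation: [0.38, 3.117, 0.002]
contact_force: [-0.5, -0.4, -0.3]
grip_width: 0.0153
gripper_force: 35.6
```

Call:
move_arm(rows=[0,0,0,10,0,0,0,20,0,0,0,30,0,0,0,40,0,0,0,50,0,0,0,60,0,0,0,70,0,0,0,81,0,0,0,81])

```text
clock: 14.48
tcp_pos: [0.4775, 0.2345, 0.1985]
orientation: [-2.306, -2.133, -0.002]
contact_force: [-0.8, -0.9, 0.7]
grip_width: 0.0156
gripper_force: 35.6
```

```bash
cat >> h.py <<'E'
def tilt():
    b=r.grab_frame("wrist"); h=cv2.cvtColor(b,cv2.COLOR_BGR2HSV); c=b[:,318].astype(int)
    m=(c[:,2]-c[:,0]>35); ys=np.where(m)[0]; print("wood rows col318:",ys[:1],"changes:",[int(y) for y in range(160,360) if abs(c[y+2]-c[y-2]).sum()>60]); return b
E
python3 - <<'E'
from h import *
go((.479,.237,.12),-5); o,p,R=st(); print(p,o["joints"][6],o["contact_force"]); b=tilt(); tiltrow()
E
```

```text
shift [0.2467 0.1222 7.8538] twist 0.5167512124078826 yaw now -4.483248787592124 t 14.475
[0.4775 0.2345 0.1985] -0.3874719388578158 [-0.7571 -0.9365  0.7307]
wood rows col318: [190] changes: [177, 181, 188, 189, 190, 191, 213, 214, 222, 223, 224, 225, 231, 232, 233, 234, 243, 244, 245, 246, 295, 296, 297, 298]
[(-10, 175, 173, 37), (0, 181, 172, 38), (10, 191, 173, 40), (20, 205, 179, 42), (30, 222, 187, 44), (40, 242, 200, 46), (50, 264, 216, 48), (60, 286, 235, 49), (70, 308, 257, 50), (80, 328, 279, 51), (90, 344, 301, 51)]
```

Call:
move_arm(rows=[0.5,0,4,0.5,0.5,0,7.8,0.5,0,0,7.8,0.5,-1.1,0,7.4,0.5,-2.1,0,6.4,0.5,-3.1,0,5.35,0.5,-3.8,0,4.7,0.5,-4.4,0,4.1,0.5,-5.3,0,3.5,0.5,-6.1,0,3.0,0.5])

```text
clock: 15.78
tcp_pos: [0.4742, 0.1752, 0.1709]
orientation: [-2.314, -2.123, -0.01]
contact_force: [0.2, 6.2, 2.2]
grip_width: 0.015
gripper_force: 35.1
```

Run:
```python
from h import *
o,p,R=st(); print(p,o["contact_force"],o["grip_width"]); b=tilt(); tiltrow()
```

```text
[0.4742 0.1752 0.1709] [0.2085 6.1531 2.1683] 0.015041363970656507
wood rows col318: [210] changes: [171, 172, 173, 174, 199, 200, 201, 202, 208, 209, 210, 211, 224, 235, 236, 237, 238, 261, 262, 263, 264, 265, 266, 267, 268, 279, 280, 281, 282, 286, 287, 288, 289, 293, 294, 295, 296, 297, 298, 299, 300, 301, 322, 323, 324, 325, 326, 327, 328, 329, 335, 336, 337, 338, 339, 340, 341, 342, 346, 347, 348, 349, 350, 352, 354, 355, 356, 357, 358, 359]
[(-10, 175, 173, 37), (0, 181, 172, 38), (10, 191, 173, 40), (20, 205, 179, 42), (30, 222, 187, 44), (40, 242, 200, 46), (50, 264, 216, 48), (60, 286, 235, 49), (70, 308, 257, 50), (80, 328, 279, 51), (90, 344, 301, 51)]
```

Call:
move_arm(rows=[-0.7,0,-0.4,0,-1.3,0,-0.7,0,-1.9,0,-1.0,0,-1.9,0,-1.0,0,-1.0,0,-2.0,0,0,0,-5,0,0,0,-8,0,0,0,-8,0], newtons=40)

```text
clock: 16.82
tcp_pos: [0.4732, 0.1733, 0.2493]
orientation: [2.316, 2.121, 0.002]
contact_force: [0.0, -0.2, -1.3]
grip_width: 0.0152
gripper_force: 40.0
```

Run:
```python
from h import *
o,p,R=st(); print(p,o["contact_force"],o["grip_width"],o["gripper_force"]); b=tilt(); cv2.imwrite("pics/w6.png",b)
s=r.grab_frame("scene"); t=r.grab_frame("top"); cv2.imwrite("pics/s6.png",s); cv2.imwrite("pics/t6.png",t)
# project predicted tip for thetas
P=r.camera_params("scene"); T=np.array(P["world_from_camera"])
for th in(55,60,65,70,75,80):
    a=np.radians(th); f=.146*np.cos(a)-.0055*np.sin(a); d=.0067+.146*np.sin(a)+.0055*np.cos(a); w=p+R@np.array([-f,0,d]); q=T[:3,:3].T@(w-T[:3,3]); print(th,w,q[:2]/q[2]*P["fx"]+[P["cx"],P["cy"]])
h=cv2.cvtColor(s,cv2.COLOR_BGR2HSV); h0=cv2.cvtColor(cv2.imread("pics/scene0.png"),cv2.COLOR_BGR2HSV)
m=((h[...,0]>8)&(h[...,0]<28)&(h[...,1]>70)&(h[...,2]>120)).astype(np.uint8)
n,l,S,c=cv2.connectedComponentsWithStats(m); print([x.tolist() for x in S[1:] if x[4]>60])
```

```text
[0.4732 0.1733 0.2493] [ 0.0008 -0.1922 -1.3155] 0.015163616082474804 39.97043967247009
wood rows col318: [223] changes: [160, 181, 182, 183, 209, 210, 211, 212, 221, 223, 225, 240, 241, 242, 243, 274, 275, 276, 277, 278, 279, 281, 282, 283, 284, 285, 286, 287, 293, 294, 295, 296, 298, 299, 300, 301, 302, 303, 304, 305, 307, 308, 315, 316, 317, 318, 319, 320, 324, 325, 326, 341, 342, 343, 344, 345, 346, 347]
55 [0.4665 0.0944 0.1199] [326.6493 207.1716]
60 [0.4675 0.1053 0.1134] [321.9832 212.911 ]
65 [0.4685 0.1168 0.108 ] [317.0579 218.3017]
70 [0.4695 0.1287 0.1035] [311.8917 223.312 ]
75 [0.4706 0.141  0.1002] [306.5042 227.9097]
80 [0.4717 0.1535 0.0979] [300.9169 232.0618]
[[95, 88, 30, 8, 95], [272, 126, 130, 126, 1520], [432, 217, 30, 32, 184], [332, 293, 38, 34, 733]]
```

```bash
cat >> h.py <<'E'
def pad(s,box):
    h=cv2.cvtColor(s,cv2.COLOR_BGR2HSV); x0,y0,x1,y1=box; m=((h[...,0]>=14)&(h[...,0]<26)&(h[...,1]>60)&(h[...,2]>110)).astype(np.uint8)
    k=np.zeros_like(m); k[y0:y1,x0:x1]=m[y0:y1,x0:x1]; n,l,S,c=cv2.connectedComponentsWithStats(k); i=1+np.argmax(S[1:,4])
    return S[i].tolist(),l==i
E
python3 - <<'E'
from h import *
s=cv2.imread("pics/s6.png"); S,m=pad(s,(260,110,420,280)); print(S)
for y in range(S[1],S[1]+S[3],5): x=np.where(m[y])[0]; print(y,(x.min(),x.max()) if len(x) else None,end=";")
t=cv2.imread("pics/t6.png"); S,m=pad(t,(225,130,340,270)); print(S)
for y in range(S[1],S[1]+S[3],3): x=np.where(m[y])[0]; print(y,(x.min(),x.max()) if len(x) else None,end=";")
E
```

```text
[272, 126, 56, 96, 991]
126 (np.int64(276), np.int64(281));131 (np.int64(272), np.int64(285));136 (np.int64(275), np.int64(287));141 (np.int64(277), np.int64(289));146 (np.int64(280), np.int64(290));151 (np.int64(282), np.int64(290));156 (np.int64(285), np.int64(289));161 (np.int64(287), np.int64(299));166 (np.int64(290), np.int64(302));171 (np.int64(291), np.int64(303));176 (np.int64(291), np.int64(304));181 (np.int64(297), np.int64(306));186 (np.int64(298), np.int64(309));191 (np.int64(301), np.int64(311));196 (np.int64(303), np.int64(313));201 (np.int64(306), np.int64(316));206 (np.int64(308), np.int64(322));211 (np.int64(311), np.int64(321));216 (np.int64(315), np.int64(316));221 (np.int64(314), np.int64(314));[225, 221, 34, 17, 419]
221 (np.int64(237), np.int64(241));224 (np.int64(225), np.int64(254));227 (np.int64(225), np.int64(257));230 (np.int64(225), np.int64(258));233 (np.int64(235), np.int64(257));236 (np.int64(240), np.int64(256));
```

```bash
cat >> h.py <<'E'
TH=np.radians(62.5); F=.146*np.cos(TH)-.0055*np.sin(TH); D=.0067+.146*np.sin(TH)+.0055*np.cos(TH)
SY=np.radians(-4.9); SR=np.array([[np.cos(SY),-np.sin(SY)],[np.sin(SY),np.cos(SY)]]); SC=np.array([.4668,.0347])
def tip():
    o,p,R=st(); w=p+R@np.array([-F,0,D]); s=SR.T@(w[:2]-SC); return np.r_[s*1000,w[2]*1000]
def togo(*tg):
    o,p,R=st(); c=tip(); print("t",o["clock"],"tip",c,"F",np.round(o["contact_force"],1),"yaw",np.degrees(np.arctan2(R[1,1],R[0,1])))
    for g in tg:
        d=np.array(g)-c; w=np.r_[SR@d[:2],d[2]]/10; print(g,np.round(R.T@w,2))
E
python3 - <<'E'
from h import *
togo((-48,12,95),(-48,12,48),(-48,-8,48))
E
```

```text
t 16.975 tip [ -7.4659  75.2352 108.1536] F [-0.2 -0.2  0. ] yaw -5.061879821636114
(-48, 12, 95) [-6.33 -4.03  1.33]
(-48, 12, 48) [-6.32 -4.02  6.03]
(-48, -8, 48) [-8.32 -4.02  6.04]
```

Call:
move_arm(rows=[-3,-2,0,0,-6.3,-4,1,0,-6.3,-4,3,0,-6.3,-4,4.5,0,-6.3,-4,5.3,0,-6.3,-4,5.7,0,-6.3,-4,5.7,0])

```text
clock: 17.85
tcp_pos: [0.4272, 0.1142, 0.1907]
orientation: [2.317, 2.121, -0.001]
contact_force: [0.3, 0.4, -0.8]
grip_width: 0.015
gripper_force: 40.0
```

Run:
```python
from h import *
togo((-48,12,48),(-48,-8,48))
s=r.grab_frame("scene"); t=r.grab_frame("top"); cv2.imwrite("pics/s7.png",s); cv2.imwrite("pics/t7.png",t)
cv2.imwrite("pics/m7.png",np.hstack([cv2.resize(s[140:280,270:420],None,fx=3,fy=3,interpolation=3)[:400],cv2.resize(t[180:280,255:355],(350,400),interpolation=3)]))
```

```text
t 17.85 tip [-46.4034  13.1755  51.958 ] F [ 0.3  0.4 -0.8] yaw -5.059971021677194
(-48, 12, 48) [-0.12 -0.16  0.4 ]
(-48, -8, 48) [-2.12 -0.15  0.4 ]
```

View pics/m7.png

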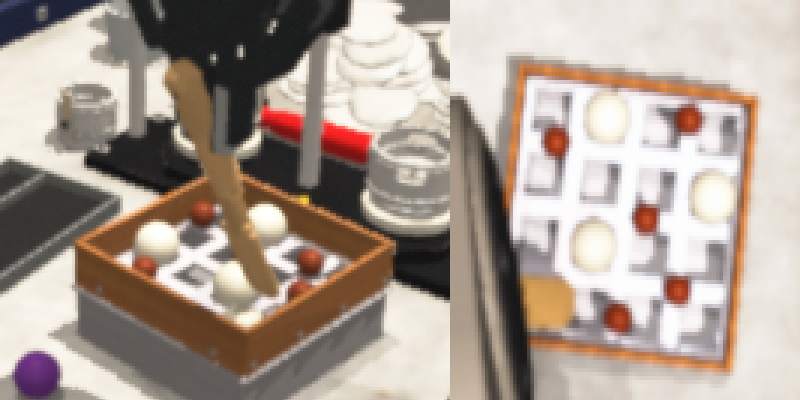

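The tip is down in the sieve just short of the nearest brown ball: tip edge at top-crop (573,302), ball at (618,318). I check the tip offset and then push.

```bash
cat >> h.py <<'E'
def sv(uv,z):
    w=atz("top",uv,z)[:2]; return SR.T@(w-SC)*1000
def balls(name):
    "brown and cream balls seen in the top picture, sieve frame mm"
    b=r.grab_frame("top"); cv2.imwrite(f"pics/{name}.png",b); h=cv2.cvtColor(b,cv2.COLOR_BGR2HSV)
    rd=(((h[...,0]<9)|(h[...,0]>172))&(h[...,1]>110)&(h[...,2]>40)).astype(np.uint8); cr=((h[...,0]>15)&(h[...,0]<40)&(h[...,1]>18)&(h[...,1]<75)&(h[...,2]>170)).astype(np.uint8)
    for n,m,z,a in(("brown",rd,.0515,6),("cream",cr,.053,50)):
        _,l,S,c=cv2.connectedComponentsWithStats(m); print(n,[(np.round(sv(c[i],z)).astype(int).tolist(),int(S[i,4])) for i in range(1,len(S)) if S[i,4]>=a and np.abs(sv(c[i],z)).max()<64])
E
python3 - <<'E'
from h import *
print(tip(), sv((255-.5+573/3.5-450/3.5,180-.5+302/4),.05)); balls("b1")
E
```

```text
[-46.1145  13.3744  52.3003] [-44.2934  24.5053]
brown [([52, -30], 37), ([33, 43], 40), ([1, -12], 36), ([-32, -34], 34), ([-49, -1], 41)]
cream [([48, 16], 70), ([16, -47], 75), ([-16, 17], 92)]
```

```bash
sed -i 's/TH=np.radians(62.5)/TH=np.radians(67)/' h.py
python3 - <<'E'
from h import *
t=cv2.imread("pics/t7.png"); S,m=pad(t,(270,235,310,275)); print(S)
for y in range(S[1],S[1]+S[3]): x=np.where(m[y])[0]; print(y,x.min(),x.max(),end="; ")
print(tip(), sv((S[0]+S[2]-.5,S[1]+S[3]/2-.5),.05))
P=r.camera_params("scene"); T=np.array(P["world_from_camera"]); o,p,R=st(); q=T[:3,:3].T@(p+R@np.array([-F,0,D])-T[:3,3]); print(q[:2]/q[2]*P["fx"]+[P["cx"],P["cy"]])
s=cv2.imread("pics/s7.png"); S,m=pad(s,(320,170,400,270)); print(S)
for y in range(S[1]+S[3]-12,S[1]+S[3],2): x=np.where(m[y])[0]; print(y,x.min(),x.max(),end="; ")
togo((-48,-10,48))
E
```

```text
[275, 249, 16, 14, 177]
249 275 282; 250 275 287; 251 275 288; 252 276 289; 253 276 290; 254 276 290; 255 276 290; 256 276 290; 257 276 289; 258 277 289; 259 277 289; 260 277 289; 261 277 287; 262 277 280; [-46.0497  24.0121  47.8584] [-45.082   22.7105]
[357.206  244.9964]
[326, 170, 41, 69, 733]
227 349 358; 229 350 360; 231 351 361; 233 352 362; 235 353 362; 237 355 362; t 18.0 tip [-46.0497  24.0121  47.8584] F [ 0.5  0.1 -0.9] yaw -5.061097570807069
(-48, -10, 48) [-3.4  -0.19 -0.02]
```

Call:
move_arm(rows=[-0.8,-0.2,0,0,-1.4,-0.2,0,0,-1.9,-0.2,0,0,-2.4,-0.2,0,0,-2.9,-0.2,0,0,-3.3,-0.2,0,0,-3.3,-0.2,0,0])

```text
clock: 18.88
tcp_pos: [0.4222, 0.0811, 0.1908]
orientation: [-2.318, -2.12, -0.0]
contact_force: [0.4, -0.0, -1.2]
grip_width: 0.0152
gripper_force: 40.0
```

Run:
```python
from h import *
balls("b2"); togo((-48,-9,80),(-9,-39,80),(-9,-39,48),(-30,-39,48))
```

```text
brown [([52, -30], 37), ([38, 44], 6), ([1, -11], 41), ([-32, -34], 34), ([-48, -19], 12)]
cream [([49, 16], 60), ([16, -47], 73)]
t 18.925 tip [-48.5749  -9.2389  47.5397] F [-0.9  0.1 -0.7] yaw -5.069904352878808
(-48, -9, 80) [ 0.02  0.06 -3.25]
(-9, -39, 80) [-2.96  3.97 -3.25]
(-9, -39, 48) [-2.96  3.97 -0.05]
(-30, -39, 48) [-2.97  1.87 -0.05]
```

Call:
move_arm(rows=[0,0,-3.3,0,-1.5,2,-3.3,0,-3,4,-3.3,0,-3,4,-1.2,0,-3,4,0,0,-3,3.4,0,0,-3,2.8,0,0,-3,2.3,0,0,-3,1.8,0,0,-3,1.8,0,0])

```text
clock: 20.18
tcp_pos: [0.4371, 0.0502, 0.191]
orientation: [-2.317, -2.121, -0.001]
contact_force: [0.6, -0.9, -0.3]
grip_width: 0.0151
gripper_force: 40.0
```

Run:
```python
from h import *
balls("b3"); togo((-30,-39,80),(-25,-13,80),(-25,-13,48),(2,-13,48))
```

```text
brown []
cream [([14, 40], 199), ([-12, 26], 820)]
t 20.225 tip [-30.6532 -38.9926  47.7161] F [ 0.3  0.5 -0.1] yaw -5.039705698719254
(-30, -39, 80) [ 0.    0.07 -3.23]
(-25, -13, 80) [ 2.6   0.56 -3.23]
(-25, -13, 48) [ 2.6   0.56 -0.03]
(2, -13, 48) [ 2.61  3.26 -0.03]
```

Call:
move_arm(rows=[0,0,-3.2,0,1.3,0.3,-3.2,0,2.6,0.5,-3.2,0,2.6,0.5,-1.2,0,2.6,0.5,0,0,2.6,1.1,0,0,2.6,1.6,0,0,2.6,2.2,0,0,2.6,2.8,0,0,2.6,3.1,0,0])

```text
clock: 21.48
tcp_pos: [0.4713, 0.0731, 0.191]
orientation: [2.317, 2.121, 0.001]
contact_force: [0.3, -0.2, -0.5]
grip_width: 0.0151
gripper_force: 40.0
```

Run:
```python
from h import *
balls("b4"); togo((0,-13,80),(48,-10,80),(48,-10,48),(48,-38,48))
```

```text
brown [([53, -33], 25), ([-33, -36], 21)]
cream [([26, 32], 83), ([20, 51], 61), ([16, -47], 75), ([-23, -11], 640)]
t 21.525 tip [  1.2674 -13.3666  47.7483] F [ 0.6 -0.2 -0.4] yaw -5.071391775196089
(0, -13, 80) [ 0.04 -0.12 -3.23]
(48, -10, 80) [ 0.35  4.67 -3.22]
(48, -10, 48) [ 0.35  4.67 -0.02]
(48, -38, 48) [-2.45  4.68 -0.02]
```

Call:
move_arm(rows=[0,0,-3.2,0,0.2,2.5,-3.2,0,0.3,4.7,-3.2,0,0.3,4.7,-1.2,0,0.3,4.7,0,0,-0.6,4.7,0,0,-1.1,4.7,0,0,-1.6,4.7,0,0,-2.1,4.7,0,0,-2.6,4.7,0,0])

```text
clock: 22.78
tcp_pos: [0.5152, 0.0428, 0.191]
orientation: [-2.317, -2.121, -0.001]
contact_force: [-1.0, 0.1, -0.7]
grip_width: 0.0151
gripper_force: 40.0
```

Run:
```python
from h import *
balls("b5"); togo((48,-38,85),(6,43,85),(6,43,48),(33,43,48))
```

```text
brown []
cream [([54, 25], 654)]
t 22.825 tip [ 47.3649 -40.5816  47.7438] F [ 0.2 -0.6  0.4] yaw -5.113528843627881
(48, -38, 85) [ 0.26  0.06 -3.73]
(6, 43, 85) [ 8.34 -4.17 -3.73]
(6, 43, 48) [ 8.34 -4.17 -0.03]
(33, 43, 48) [ 8.35 -1.47 -0.03]
```

Call:
move_arm(rows=[0,0,-3.7,0,4,-2.5,-3.7,0,8.3,-4.2,-3.7,0,8.3,-4.2,-1.2,0,8.3,-4.2,0,0,8.3,-3.6,0,0,8.3,-3.0,0,0,8.3,-2.4,0,0,8.3,-1.8,0,0,8.3,-1.4,0,0])

```text
clock: 24.08
tcp_pos: [0.5092, 0.1268, 0.191]
orientation: [2.318, 2.121, 0.001]
contact_force: [1.0, 0.7, 0.4]
grip_width: 0.0153
gripper_force: 40.0
```

Run:
```python
from h import *
balls("b6"); togo((33,43,85))
```

```text
brown [([52, -30], 38), ([32, 39], 15), ([1, -12], 36), ([-32, -34], 34)]
cream [([48, 16], 74), ([16, -47], 78), ([-15, 18], 82), ([-48, 48], 128)]
t 24.125 tip [34.6055 43.4722 47.7175] F [ 0.8 -0.4  0. ] yaw -5.076059361861558
(33, 43, 85) [-0.05 -0.16 -3.73]
```

Run:
```python
from h import *
t=cv2.imread("pics/b6.png"); S,m=pad(t,(240,190,345,270)); print(S)
for y in range(S[1],S[1]+S[3]): x=np.where(m[y])[0]; print(y,x.min(),x.max(),end="; ")
ys,xs=np.where(m); i=np.argmax(xs); print("\n",sv((xs[i],ys[i]),.05),sv((xs[i],ys[i]),.07))
s=r.grab_frame("scene"); S,m=pad(s,(290,120,400,270)); print(S)
for y in range(S[1],S[1]+S[3],4):
    x=np.where(m[y])[0]; print(y,x.min(),x.max(),end="; ")
P=r.camera_params("scene"); T=np.array(P["world_from_camera"]); o,p,R=st()
for th in(55,60,67,75,85):
    a=np.radians(th); w=p+R@np.array([-(.146*np.cos(a)-.0055*np.sin(a)),0,.0067+.146*np.sin(a)+.0055*np.cos(a)]); q=T[:3,:3].T@(w-T[:3,3]); print(th,w,q[:2]/q[2]*P["fx"]+[P["cx"],P["cy"]])
tilt(); tiltrow()
```

```text
[263, 203, 23, 16, 259]
203 267 270; 204 267 273; 205 266 276; 206 266 280; 207 265 281; 208 265 283; 209 264 284; 210 263 284; 211 263 285; 212 264 285; 213 266 285; 214 266 284; 215 266 284; 216 267 284; 217 268 283; 218 278 283; 
 [41.2555 43.8604] [39.7264 43.0041]
[290, 158, 38, 68, 543]
158 290 290; 162 290 292; 166 290 292; 170 290 292; 174 290 292; 178 290 301; 182 292 303; 186 294 304; 190 296 305; 194 298 306; 198 300 308; 202 300 309; 206 303 322; 210 304 316; 214 307 326; 218 308 317; 222 310 319; 55 [0.5021 0.0479 0.0614] [326.0975 219.6472]
60 [0.5031 0.0589 0.055 ] [321.8598 224.9206]
67 [0.5045 0.0751 0.0476] [315.5413 231.7754]
75 [0.5062 0.0945 0.0417] [307.8293 238.7598]
85 [0.5085 0.1196 0.0382] [297.579  246.0334]
wood rows col318: [215] changes: [160, 161, 166, 167, 168, 169, 186, 187, 188, 189, 192, 193, 194, 195, 200, 201, 202, 203, 211, 212, 214, 215, 216, 221, 222, 223, 224, 225, 239, 240, 241, 274, 275, 276, 277, 278, 279, 280, 281, 282, 283, 315, 345, 346, 347, 348, 349, 350, 351, 352]
[(-10, 175, 173, 37), (0, 181, 171, 38), (10, 191, 173, 40), (20, 205, 178, 42), (30, 222, 187, 44), (40, 242, 200, 46), (50, 264, 216, 48), (60, 286, 235, 49), (70, 308, 256, 50), (80, 327, 279, 51), (90, 344, 301, 51)]
```

Run:
```python
from h import *
for a,b in(((285.3,211.5),(315,226)),((285.3,211.5),(315,229))):
    w=tri(ray("top",a),ray("scene",b)); print(w,SR.T@(w[:2]-SC)*1000)
w=tri(ray("top",(290.3,255.5)),ray("scene",(358.5,239))); print(w,SR.T@(w[:2]-SC)*1000)
s=r.grab_frame("scene")
for y in range(216,240,2): print(y,[tuple(map(int,s[y,x])) for x in range(306,326,4)])
```

```text
[0.509  0.0732 0.0572] [38.7957 42.0011]
[0.5093 0.0733 0.0509] [39.0434 42.0727]
[0.4233 0.0609 0.0592] [-45.6058  22.3796]
216 [(54, 94, 149), (65, 99, 129), (66, 102, 133), (230, 248, 252), (253, 255, 255)]
218 [(42, 74, 115), (62, 96, 126), (65, 100, 130), (186, 225, 241), (252, 254, 255)]
220 [(42, 73, 115), (53, 86, 121), (64, 100, 130), (117, 157, 190), (226, 245, 250)]
222 [(42, 74, 116), (46, 78, 119), (63, 97, 125), (75, 112, 144), (196, 224, 234)]
224 [(42, 75, 117), (116, 129, 156), (125, 137, 154), (62, 96, 124), (146, 171, 183)]
226 [(36, 64, 98), (213, 218, 228), (131, 135, 148), (48, 75, 124), (117, 137, 150)]
228 [(36, 61, 96), (72, 93, 124), (75, 85, 114), (35, 54, 110), (88, 106, 139)]
230 [(34, 61, 95), (35, 63, 99), (56, 101, 161), (35, 53, 98), (154, 160, 184)]
232 [(37, 65, 101), (33, 58, 93), (38, 64, 101), (58, 104, 167), (199, 205, 222)]
234 [(38, 66, 102), (38, 66, 100), (36, 60, 94), (36, 65, 100), (101, 134, 186)]
236 [(36, 63, 99), (38, 66, 102), (35, 62, 97), (34, 59, 93), (37, 66, 102)]
238 [(37, 64, 101), (36, 63, 98), (37, 66, 101), (36, 64, 99), (34, 60, 94)]
```

```bash
sed -i 's/D=.0067+.146\*np.sin(TH)+.0055\*np.cos(TH)/D=-.0033+.146*np.sin(TH)+.0055*np.cos(TH); F+=.0015/' h.py
python3 - <<'E'
from h import *
togo((33,43,80),(6,43,80),(6,43,48),(30,43,48))
E
```

```text
t 24.275 tip [33.4492 41.9553 57.4883] F [ 0.6  0.3 -1.2] yaw -5.068471941163629
(33, 43, 80) [ 0.1  -0.05 -2.25]
(6, 43, 80) [ 0.1  -2.75 -2.25]
(6, 43, 48) [ 0.1  -2.74  0.95]
(30, 43, 48) [ 0.1  -0.34  0.95]
```

Call:
move_arm(rows=[0,0,-2.2,0,0.1,-3.0,-2.2,0,0.1,-3.0,-0.8,0,0.1,-3.0,0.5,0,0.1,-3.0,0.9,0,0.1,-2.4,0.9,0,0.1,-1.9,0.9,0,0.1,-1.3,0.9,0,0.1,-0.8,0.9,0,0.1,-0.5,0.9,0])

```text
clock: 25.52
tcp_pos: [0.5045, 0.1283, 0.182]
orientation: [2.317, 2.121, 0.001]
contact_force: [0.4, 0.3, -0.6]
grip_width: 0.015
gripper_force: 39.9
```

Run:
```python
from h import *
balls("b7"); togo((33,43,80),(48,-8,80),(48,-8,48),(48,-38,48))
b=cv2.imread("pics/b7.png"); S,m=pad(b,(240,190,345,270)); ys,xs=np.where(m); i=np.argmax(xs); print((xs[i],ys[i]),sv((xs[i],ys[i]),.05))
```

```text
brown [([52, 51], 31), ([52, -30], 37), ([1, -12], 36), ([-32, -34], 34)]
cream [([48, 16], 70), ([16, -47], 78), ([-15, 17], 78), ([-48, 48], 129)]
t 25.575 tip [29.6968 42.924  48.7323] F [ 0.9 -0.7 -0.5] yaw -5.072946978291142
(33, 43, 80) [ 0.01  0.33 -3.13]
(48, -8, 80) [-5.09  1.85 -3.12]
(48, -8, 48) [-5.09  1.85  0.08]
(48, -38, 48) [-8.09  1.85  0.08]
(np.int64(284), np.int64(213)) [37.055  45.3681]
```

Call:
move_arm(rows=[0,0.2,-3.2,0,-2.5,1,-3.2,0,-5.2,1.6,-3.2,0,-5.2,1.6,-1.2,0,-5.2,1.6,0,0,-5.8,1.6,0,0,-6.4,1.6,0,0,-7.0,1.6,0,0,-7.5,1.6,0,0,-8.0,1.6,0,0])

```text
clock: 26.82
tcp_pos: [0.5127, 0.047, 0.1821]
orientation: [2.317, 2.121, 0.001]
contact_force: [-0.7, 0.3, -0.8]
grip_width: 0.0154
gripper_force: 39.9
```

Run:
```python
from h import *
balls("b8"); togo((45,-37,80),(21,-13,80),(21,-13,48),(-5,-13,48))
```

```text
brown []
cream []
t 26.875 tip [ 44.2952 -38.5096  48.7199] F [ 0.2 -0.5 -1. ] yaw -5.1127846342281265
(45, -37, 80) [ 0.15  0.07 -3.13]
(21, -13, 80) [ 2.54 -2.34 -3.13]
(21, -13, 48) [ 2.54 -2.34  0.07]
(-5, -13, 48) [ 2.53 -4.94  0.07]
```

Call:
move_arm(rows=[0,0,-3.2,0,1.3,-1,-3.2,0,2.5,-2.0,-3.2,0,2.5,-2.0,-1.2,0,2.5,-2.0,0,0,2.5,-2.6,0,0,2.5,-3.2,0,0,2.5,-3.8,0,0,2.5,-4.4,0,0,2.5,-4.8,0,0])

```text
clock: 28.12
tcp_pos: [0.4659, 0.0765, 0.1817]
orientation: [-2.317, -2.121, 0.001]
contact_force: [-0.5, -0.3, -0.3]
grip_width: 0.0151
gripper_force: 39.9
```

Run:
```python
from h import *
balls("b9"); togo((-3,-13,80),(-14,-39,80),(-14,-39,48),(-36,-39,48))
```

```text
brown [([-32, -33], 39)]
cream [([10, 61], 95), ([16, 5], 80), ([16, -48], 70), ([-35, -3], 648)]
t 28.175 tip [ -5.0786 -11.933   48.3203] F [-0.3 -0.4 -1. ] yaw -5.060754061486357
(-3, -13, 80) [-0.11  0.2  -3.17]
(-14, -39, 80) [-2.71 -0.89 -3.17]
(-14, -39, 48) [-2.71 -0.88  0.03]
(-36, -39, 48) [-2.72 -3.08  0.04]
```

Call:
move_arm(rows=[0,0,-3.2,0,-1.3,-0.4,-3.2,0,-2.7,-0.8,-3.2,0,-2.7,-0.8,-1.2,0,-2.7,-0.8,0,0,-2.7,-1.3,0,0,-2.7,-1.8,0,0,-2.7,-2.3,0,0,-2.7,-2.7,0,0,-2.7,-3.0,0,0])

```text
clock: 29.42
tcp_pos: [0.436, 0.0524, 0.183]
orientation: [2.315, 2.121, 0.005]
contact_force: [2.0, -0.8, 5.5]
grip_width: 0.0149
gripper_force: 40.0
```

Call:
move_arm(rows=[0,0,-4,0,2,0,-9,0,7,0,-9,0,12,0,-9,0,12,0,-9,0])

```text
clock: 30.05
tcp_pos: [0.4443, 0.1759, 0.2717]
orientation: [-2.31, -2.129, 0.0]
contact_force: [0.4, -0.8, -0.3]
grip_width: 0.0149
gripper_force: 39.6
```

Run:
```python
from h import *
balls("c1"); togo((0,0,80)); b=cv2.imread("pics/c1.png"); h=cv2.cvtColor(b,cv2.COLOR_BGR2HSV)
s=r.grab_frame("scene"); cv2.imwrite("pics/c1s.png",s); w=r.grab_frame("wrist"); cv2.imwrite("pics/c1w.png",w)
P=r.camera_params("wrist"); h=cv2.cvtColor(w,cv2.COLOR_BGR2HSV); rd=(((h[...,0]<9)|(h[...,0]>172))&(h[...,1]>110)&(h[...,2]>40)).astype(np.uint8)
_,l,S,c=cv2.connectedComponentsWithStats(rd)
for i in range(1,len(S)):
    if S[i,4]>15: print(c[i],S[i].tolist(),SR.T@(atz("wrist",c[i],.0115,P)[:2]-SC)*1000,SR.T@(atz("wrist",c[i],.0515,P)[:2]-SC)*1000)
```

```text
brown [([52, 52], 24)]
cream [([48, 17], 62), ([16, -48], 69), ([-14, 18], 62), ([-48, 50], 81)]
t 30.1 tip [-34.3334  82.4366 138.3578] F [-0.  -1.2  0.3] yaw -4.851408077972064
(0, 0, 80) [-8.24  3.43  5.84]
[305.6154 289.2308] [302, 286, 10, 7, 39] [-49.9243 -32.3777] [-48.2164  -7.9774]
[305.5833 295.7917] [301, 294, 10, 4, 24] [-50.0896 -41.6568] [-48.3648 -16.304 ]
```

Run:
```python
from h import *
for n in("scene","top"):
    for f in({"scene":("scene0","c1s"),"top":("top0","c1")}[n]):
        b=cv2.imread(f"pics/{f}.png"); h=cv2.cvtColor(b,cv2.COLOR_BGR2HSV); rd=(((h[...,0]<9)|(h[...,0]>172))&(h[...,1]>110)&(h[...,2]>25)).astype(np.uint8)
        _,l,S,c=cv2.connectedComponentsWithStats(rd)
        for i in range(1,len(S)):
            w=SR.T@(atz(n,c[i],.0515)[:2]-SC)*1000; v=SR.T@(atz(n,c[i],.0115)[:2]-SC)*1000
            if S[i,4]>=3 and np.abs(w).max()<66: print(f,np.round(c[i]),S[i,4],"screen",w,"pan",v,b[int(c[i][1]),int(c[i][0])])
```

```text
scene0 [337. 211.] 46 screen [ 52.4535 -34.7903] pan [ 98.3758 -88.4778] [ 42  66 140]
scene0 [351. 224.] 34 screen [  2.8889 -18.6747] pan [ 44.4245 -70.9359] [ 60  91 184]
scene0 [373. 227.] 56 screen [-31.8354 -37.1348] pan [  6.627  -91.0298] [ 42  68 150]
scene0 [318. 228.] 31 screen [35.8735 35.152 ] pan [ 80.3284 -12.3452] [ 66  98 195]
scene0 [369. 236.] 26 screen [-44.8625  -9.1265] pan [ -7.5531 -60.5426] [ 47  76 166]
c1s [348. 225.] 6 screen [  4.2661 -11.9369] pan [ 45.9236 -63.6017] [ 62  78 133]
top0 [323. 210.] 37 screen [ 52.3254 -30.4695] pan [ 55.9163 -32.2938] [ 31  64 170]
top0 [285. 215.] 41 screen [33.1002 42.941 ] pan [35.7756 44.6129] [ 36  70 179]
top0 [310. 234.] 36 screen [  1.0155 -11.7477] pan [  2.1629 -12.6803] [ 38  71 181]
top0 [320. 252.] 34 screen [-32.305  -33.5765] pan [-32.7445 -35.5487] [ 36  71 180]
top0 [302. 259.] 41 screen [-49.4781  -1.4128] pan [-50.7354  -1.8532] [ 40  75 185]
c1 [282. 205.] 24 screen [51.6712 51.5613] pan [55.231  53.6437] [ 44  79 192]
c1 [332. 217.] 4 screen [ 39.9143 -51.766 ] pan [ 42.9142 -54.6045] [ 37  57 137]
```

Run:
```python
from h import *
for f,n in(("c1","top"),("c1s","scene"),("c1w","wrist")):
    b=cv2.imread(f"pics/{f}.png").astype(float); m=((b[...,2]>1.5*b[...,1]+5)&(b[...,2]>1.8*b[...,0])&(b[...,2]>25)).astype(np.uint8)
    _,l,S,c=cv2.connectedComponentsWithStats(m)
    for i in range(1,len(S)):
        w=SR.T@(atz(n,c[i],.0515)[:2]-SC)*1000; v=SR.T@(atz(n,c[i],.0115)[:2]-SC)*1000
        if S[i,4]>=2 and np.abs(w).max()<66: print(f,np.round(c[i]),S[i].tolist(),"screen",np.round(w),"pan",np.round(v),b[l==i].mean(0).round())
go((.48,.20,.27),-5)
```

```text
c1 [301. 227.] [267, 197, 75, 75, 308] screen [13.  8.] pan [15.  8.] [ 67. 126. 204.]
c1 [282. 205.] [280, 203, 5, 6, 24] screen [52. 52.] pan [55. 54.] [ 47.  70. 160.]
c1 [332. 217.] [331, 217, 4, 1, 4] screen [ 40. -52.] pan [ 43. -55.] [ 40.  56. 126.]
c1 [288. 266.] [286, 266, 6, 1, 6] screen [-66.  24.] pan [-68.  25.] [ 80. 137. 214.]
c1s [340. 205.] [339, 205, 2, 2, 3] screen [ 64. -55.] pan [ 111. -111.] [ 41.  71. 112.]
c1s [329. 210.] [328, 210, 3, 2, 3] screen [ 65. -26.] pan [112. -79.] [ 39.  69. 109.]
c1s [326. 212.] [325, 212, 2, 1, 2] screen [ 65. -16.] pan [113. -69.] [ 38.  69. 110.]
c1s [388. 230.] [367, 220, 33, 23, 111] screen [-57. -47.] pan [ -21. -102.] [ 57. 101. 159.]
c1s [348. 225.] [347, 224, 4, 2, 6] screen [  4. -12.] pan [ 46. -64.] [ 55.  72. 127.]
c1s [391. 232.] [390, 230, 3, 5, 7] screen [-65. -47.] pan [ -30. -101.] [ 42.  73. 115.]
c1s [317. 233.] [316, 232, 3, 3, 3] screen [25. 49.] pan [69.  3.] [ 46.  83. 130.]
c1s [322. 235.] [320, 234, 4, 3, 4] screen [15. 48.] pan [58.  2.] [ 56.  97. 152.]
c1s [326. 238.] [326, 237, 2, 2, 2] screen [ 3. 4
[... 385 characters left out ...]
60. 246.] [354, 243, 12, 8, 20] screen [-55.  29.] pan [-19. -20.] [ 58. 101. 158.]
c1s [362. 249.] [361, 248, 3, 3, 5] screen [-63.  32.] pan [-27. -16.] [ 41.  72. 114.]
c1s [354. 254.] [354, 253, 1, 2, 2] screen [-62.  52.] pan [-26.   6.] [ 40.  70. 110.]
c1w [313. 275.] [310, 275, 6, 2, 9] screen [-40.   9.] pan [-41. -13.] [ 63.  82. 145.]
c1w [325. 287.] [325, 286, 1, 3, 3] screen [-27.  -5.] pan [-26. -29.] [45. 54. 93.]
c1w [305. 290.] [302, 289, 7, 3, 16] screen [-49.  -9.] pan [-51. -34.] [ 55.  66. 107.]
c1w [306. 296.] [301, 294, 10, 4, 24] screen [-48. -16.] pan [-50. -42.] [ 56.  72. 132.]
shift [3.2237 3.2623 0.1501] twist -0.0982586011699027 yaw now -5.098258601169912 t 30.2
```

Run:
```python
from h import *
a=cv2.imread("pics/top0.png").astype(int); b=cv2.imread("pics/c1.png").astype(int); m=(abs(a-b).max(2)>60).astype(np.uint8)
_,l,S,c=cv2.connectedComponentsWithStats(m)
for i in range(1,len(S)):
    w=sv(c[i],.0515)
    if S[i,4]>=4 and np.abs(w).max()<70: print(np.round(w),S[i].tolist(),"before",a[l==i].mean(0).round(),"now",b[l==i].mean(0).round())
```

```text
[52. 52.] [279, 202, 7, 7, 39] before [219. 217. 224.] now [ 78.  94. 164.]
[ 53. -31.] [319, 205, 9, 10, 62] before [ 73.  89. 155.] now [235. 234. 236.]
[ 55. -16.] [314, 207, 4, 3, 8] before [125. 122. 128.] now [212. 210. 219.]
[34. 45.] [279, 210, 11, 10, 74] before [ 86.  98. 156.] now [236. 234. 237.]
[ 40. -51.] [330, 216, 6, 3, 17] before [190. 187. 194.] now [ 91.  98. 144.]
[  1. -12.] [307, 229, 8, 10, 61] before [ 76.  91. 158.] now [242. 240. 242.]
[-32. -33.] [316, 248, 8, 9, 60] before [ 77.  92. 158.] now [251. 251. 251.]
[-41.  13.] [295, 253, 2, 3, 5] before [164. 162. 169.] now [241. 240. 245.]
[-49.  -2.] [298, 254, 10, 10, 72] before [ 85.  99. 159.] now [229. 228. 234.]
[-48. -24.] [313, 258, 2, 4, 5] before [166. 164. 171.] now [ 79.  83. 110.]
```

All five brown balls are gone from the screen and slivers of them show in the pan. The four cream balls are in place. Next I take the paddle back to the tray.

Run:
```python
from h import *
go((.6475,.030,.27),4.2); go((.6475,.030,.155),4.2)
```

```text
shift [-12.2205  21.4567   0.1411] twist -9.29825860116992 yaw now -5.098258601169912 t 30.2
shift [-12.2129  21.4688  11.6411] twist -9.29825860116992 yaw now -5.098258601169912 t 30.2
```

Call:
move_arm(rows=[-2,5,0,-3,-5,10,0,-6,-8,15,0,-9.3,-11,20,0,-9.3,-12.2,21.4,0,-9.3,-12.2,21.4,4,-9.3,-12.2,21.4,8,-9.3,-12.2,21.4,10.5,-9.3,-12.2,21.4,11.6,-9.3,-12.2,21.4,11.6,-9.3], newtons=25)

```text
clock: 31.45
tcp_pos: [0.6472, 0.0311, 0.1559]
orientation: [-2.138, -2.301, 0.001]
contact_force: [0.2, -0.7, -0.9]
grip_width: 0.015
gripper_force: 39.6
```

Run:
```python
from h import *
go((.6475,.028,.155),4.2); o,p,R=st(); print(p,o["contact_force"])
t=r.grab_frame("top"); s=r.grab_frame("scene"); cv2.imwrite("pics/d1t.png",t); cv2.imwrite("pics/d1s.png",s)
for n,im,box in(("top",t,(240,130,345,175)),("scene",s,(200,170,320,260))):
    S,m=pad(im,box); print(n,S); ys,xs=np.where(m); print("right",xs.max(),ys[xs==xs.max()],"bottom",ys.max(),xs[ys==ys.max()])
P=r.camera_params("scene"); T=np.array(P["world_from_camera"]); q=T[:3,:3].T@(p+R@np.array([-F,0,D])-T[:3,3]); print("pred scene",q[:2]/q[2]*P["fx"]+[P["cx"],P["cy"]], p+R@np.array([-F,0,D]))
```

```text
shift [-0.3163  0.0106  0.0878] twist 0.008301889424529918 yaw now 4.208301889424531 t 31.45
[0.6472 0.0311 0.1559] [ 0.2403 -0.7266 -0.9213]
top [331, 142, 5, 9, 33]
right 335 [144 145 146 147 148 149] bottom 150 [331 332 333 334]
scene [276, 170, 19, 27, 216]
right 294 [194 195] bottom 196 [290 291 292 293]
pred scene [290.5319 199.4503] [ 0.651  -0.0222  0.0226]
```

Call:
move_arm(rows=[0,0,1.0,0,0.2,0,1.9,0,1.2,0,2.4,0,2.3,0,3.0,0,3.2,0,3.7,0,4.2,0,4.5,0,5.0,0,5.3,0,5.8,0,6.2,0,6.4,0,7.2,0,6.4,0,7.2,0])

```text
clock: 32.8
tcp_pos: [0.6428, 0.0985, 0.0833]
orientation: [-2.133, -2.304, -0.002]
contact_force: [1.0, 1.9, 2.3]
grip_width: 0.0148
gripper_force: 37.1
```

Run:
```python
from h import *
o,p,R=st(); print(p,o["contact_force"],o["gripper_force"]); tilt(); tiltrow(.049)
t=r.grab_frame("top"); S,m=pad(t,(240,130,345,175)); print(S)
```

```text
[0.6428 0.0985 0.0833] [0.9981 1.8669 2.3109] 37.143763303756714
wood rows col318: [171] changes: [168, 169, 170, 171, 172, 198, 199, 213, 214, 215, 216, 217, 218, 219, 227, 228, 229, 230, 287, 288, 289, 290, 313]
[(-10, 149, 149, 37), (0, 154, 148, 39), (10, 165, 149, 42), (20, 180, 156, 44), (30, 201, 167, 47), (40, 227, 183, 50), (50, 256, 205, 52), (60, 287, 231, 54), (70, 317, 260, 55), (80, 344, 291, 56), (90, 367, 321, 56)]
[282, 140, 50, 15, 503]
```

Call:
move_arm(rows=[0.6,0,1.0,0,1.1,0,2.0,0,1.5,0,3.0,0,1.8,0,4.0,0,2.0,0,5.0,0,2.1,0,5.7,0,2.1,0,6.3,0,2.1,0,6.3,0])

```text
clock: 33.9
tcp_pos: [0.6411, 0.1159, 0.0203]
orientation: [-2.138, -2.302, 0.001]
contact_force: [-0.2, 0.9, 2.6]
grip_width: 0.0153
gripper_force: 37.1
```

Run:
```python
from h import *
o,p,R=st(); print(p,o["contact_force"],o["gripper_force"]); tilt(); tiltrow(.049)
t=r.grab_frame("top"); S,m=pad(t,(240,130,345,175)); print(S)
```

```text
[0.6411 0.1159 0.0203] [-0.1751  0.8518  2.6012] 37.05604791641235
wood rows col318: [160] changes: [160, 161, 166, 167, 168, 169, 170, 186, 187, 188, 189, 190, 201, 202, 203, 204, 208, 296, 297, 298, 299, 303]
[(-10, 149, 149, 37), (0, 154, 147, 39), (10, 165, 149, 42), (20, 180, 155, 44), (30, 201, 167, 47), (40, 227, 183, 50), (50, 256, 205, 52), (60, 287, 231, 54), (70, 317, 260, 55), (80, 344, 291, 56), (90, 367, 321, 56)]
[274, 143, 60, 14, 475]
```

Call:
move_arm(rows=[0,0,0.1,0,0,0,0.1,0,0,0,0.1,0,0,0,-3,0,0,0,-8,0,0,0,-13,0,0,0,-18,0,0,0,-18,0], fingers=0.3)

```text
clock: 35.0
tcp_pos: [0.6439, 0.1158, 0.2053]
orientation: [2.136, 2.298, 0.011]
contact_force: [0.1, 0.0, -0.1]
grip_width: 0.0255
gripper_force: 0.0
```

Run:
```python
from h import *
o,p,R=st(); print(o["clock"],p,o["contact_force"],o["grip_width"])
t=r.grab_frame("top"); w=r.grab_frame("wrist"); cv2.imwrite("pics/e1.png",t); P=r.camera_params("wrist")
print(pad(t,(240,130,345,175))[0], pad(cv2.imread("pics/top0.png"),(240,130,345,175))[0])
S,m=pad(w,(270,60,380,399)); print(S); ys,xs=np.where(m)
for y in(ys.min(),ys.max()): x=xs[ys==y].mean(); print("end",(x,y),atz("wrist",(x,y),.011,P))
print([(y,np.where(m[y])[0].min(),np.where(m[y])[0].max()) for y in range(S[1]+5,S[1]+S[3],20)])
balls("e2")
a=cv2.imread("pics/top0.png").astype(int); b=cv2.imread("pics/e2.png").astype(int); print("diff tape/die/tweezers",[int((abs(a-b)[y0:y1,x0:x1].max(2)>60).sum()) for x0,y0,x1,y1 in((222,267,255,300),(360,105,395,135),(242,120,340,135))])
```

```text
35.0 [0.6439 0.1158 0.2053] [ 0.0836  0.0012 -0.0526] 0.02548153884899064
[246, 143, 88, 14, 707] [248, 142, 88, 14, 732]
[304, 121, 25, 180, 2975]
end (np.float64(315.5), np.int64(121)) [0.6358 0.1613 0.011 ]
end (np.float64(316.0), np.int64(300)) [ 0.6493 -0.0191  0.011 ]
[(126, np.int64(308), np.int64(324)), (146, np.int64(307), np.int64(324)), (166, np.int64(307), np.int64(324)), (186, np.int64(307), np.int64(324)), (206, np.int64(308), np.int64(324)), (226, np.int64(310), np.int64(322)), (246, np.int64(304), np.int64(328)), (266, np.int64(304), np.int64(328)), (286, np.int64(305), np.int64(327))]
brown [([52, 51], 25)]
cream [([48, 16], 84), ([16, -48], 86), ([-15, 17], 81), ([-48, 48], 130)]
diff tape/die/tweezers [0, 0, 209]
```

Run:
```python
from bench import r
print(r.hand_in())
```

```text
the job is handed in; nothing more can be done
None
```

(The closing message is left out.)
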